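# Rehang the opener set in reverse order

### The arm

A 6-joint arm with a two-finger parallel gripper is mounted at the origin on the work surface. World frame = base frame: x ahead of the robot, y to its left, z up, the work surface at z = 0. Lengths are in m, angles in rad, forces in N, time in s.
With the tool pointing down it reaches from about 0.3 to 0.775 m from the base axis. Payload 14.6 kg.
Tool frame: the origin (TCP) lies midway between the tips of the shut fingers; the grasp point (between the pads) lies 19 mm behind it (ctrl.pinch_z is the distance from the TCP to the grasp point, in m); z points along the fingers, y is the line along which they close (so a half turn about z gives the same grasp; the last joint's range is limited). The gripper opens to 94 mm and grips with 3 to 60 N. Pads are 16 mm wide; open, the fingers measure 119 mm over their backs; the gripper's body (75 mm by 177 mm) begins 78 mm behind the grasp point.
Start: joints at [-1.362, 0.3, 1.521, -0, 1.321, -0.067], TCP at [0.15, -0.529, 0.205] pointing down, gripper open.
Joint ranges: [-3.03, 3.03], [-0.79, 2.21], [0.23, 2.52], [-1.04, 4.18], [0, 3.07], [-2.55, 2.55]. Speed limits (rad/s): [2.22, 2.22, 2.57, 3.14, 3.14, 3.14].

### API

Orientations are given as [roll, pitch, yaw] about the fixed x, y, z axes, in that order (R = Rz(yaw) Ry(pitch) Rx(roll)).
In Python, from station import ctrl gives the robot as it stands.
- The arm moves only by the tool jog_arm, never from a script. Its argument "motion" is a list of rows, each a list of 7 numbers: the shift along the tool's x, y, z in m, then the turn, a rotation vector about the tool's x, y, z in rad, then the opening, from -1 (shut) to 1 (fully open). In form: [[tx, ty, tz, rx, ry, rz, gripper], ...]. A call has 1 to 5 rows; each row shifts and turns the commanded pose from where the row before left it, along the tool's axes as they then stand; what a row does not reach is not made up. A row lasts 1/10 s, in which the tool goes at most 50 mm and 8.59 degrees, less where a joint would pass 70% of its speed; a pose out of reach is approached as far as the arm can. A call is refused whole if a number of a shift passes 0.05 or a number of a turn 0.15, either way. A call with a gripper value outside its range is refused whole. The fingers move at their own pace and stop on an object; "squeeze" is the grip in N (left out, the last holds). Time passes only in rows, so rows that do not move let the fingers close. It gives the time, the measured TCP pose, the force, the opening and the grip force at its end, in the units of the state.
- ctrl.get_obs(): the state, without advancing time (a new reading comes with each control period).
- ctrl.camera(name): name is "scene" or "top" or "wrist"; returns the picture (480x640x3 uint8, red, green, blue); there is no depth.
- ctrl.camera_model(name): a dict with "intrinsics" (3x3 intrinsics, pixels), "rvec" (rotation vector, rad) and "tvec" (3), from world to camera coordinates, as OpenCV has them. Camera axes: x right, y down, z forward; pixel columns grow to the right and rows downward; lengths in m; the calibration is good to about 2 mm. A picture is of the moment at which its call begins: read the wrist's pose just before it. camera_model takes no time and is no camera call; for the wrist camera it gives the pose at the moment of the call.
- ctrl.hand_in(): hands the job in; it is judged then, once.
The state is a dict: "time_s": time; "qpos": joint angles; "joint_vel": joint speeds; "tau": joint torques, N m; "ee_pos": TCP position; "eef_rot": TCP orientation; "force": force on the tool from outside, world axes, zero at the start; "moment": the same for the moment, N m; "grip_width": finger opening in m; "grip_force": force on a finger pad.
Only numpy, scipy, OpenCV 4.12 (cv2) and the standard library are available. Lean on these libraries where they do the work, as an engineer would, in place of code of your own. Each camera call takes 0.05 s, during which the arm holds its last target. There are 200 camera calls.

### The job

Move the four opener heads from the sockets of the white steel rail to the oak rack, one in each pocket, in reverse order: the one that stood leftmost on the rail goes into the rightmost pocket, the second from the left into the second from the right, and so on. Leave each standing upright on the floor of its pocket, let go of and at rest.

Things in the scene. Friction and masses are not known exactly. Their poses are not given: they have to be found in the camera images.
- can_head: Chrome can opener head: thin neck, then an upright block 26 mm (its x) by 42 mm (its y), 46 to 88 mm high, with a cutting wheel 26 mm across on its +y end (out to y = 28 mm); 4 mm stud on top. About 0.22 kg. Grasp across its x faces, 68 mm above the origin. Round collar 44 mm across, 14 mm high, below. Origin: centre of its underside; z up.
- corkscrew_head: Compact lever-pull corkscrew, smoky-grey plastic: round body 30 mm across up to 84 mm high, a cross bar 14 mm thick, 54 mm long along its y on top (to 98 mm), two thin lever arms down its +y and -y sides (to 28 mm from the axis). About 0.15 kg. Grasp the body along its x, 68 mm above the origin. Round collar 44 mm across, 14 mm high, below. Origin: centre of its underside; z up.
- jar_grip: Olive-green bakelite jar grip, mushroom-shaped: stem 32 mm across, ribbed round head 53 mm across, full width from 54 to 80 mm high, domed to 92 mm. About 0.16 kg. Grasp across the head at any yaw, 68 mm above the origin. Round collar 44 mm across, 14 mm high, below. Origin: centre of its underside; z up.
- cap_lifter: Steel crown-cap lifter: flat upright frame 12 mm thick (its x), 42 mm wide (its y), open window, solid bar at the top from 60 to 88 mm high. From above a narrow bar. About 0.18 kg. Grasp across the 12 mm thickness, 70 mm above the origin. Round collar 44 mm across, 14 mm high, below. Origin: centre of its underside; z up.
- can_socket: White steel socket, fixed: the one of four alike in which the can opener head stands at the start (up to 3 mm off-centre); it stays and marks that head's old place in the row. Round cup 64 mm across outside, 58 inside, 12 mm high, floor 3 mm thick. Origin: centre of its underside, 6 mm above the table.
- corkscrew_socket: White steel socket, fixed: the one of four alike in which the corkscrew stands at the start (up to 3 mm off-centre); it stays and marks that head's old place in the row. Round cup 64 mm across outside, 58 inside, 12 mm high, floor 3 mm thick. Origin: centre of its underside, 6 mm above the table.
- jar_socket: White steel socket, fixed: the one of four alike in which the jar grip stands at the start (up to 3 mm off-centre); it stays and marks that head's old place in the row. Round cup 64 mm across outside, 58 inside, 12 mm high, floor 3 mm thick. Origin: centre of its underside, 6 mm above the table.
- cap_socket: White steel socket, fixed: the one of four alike in which the cap lifter stands at the start (up to 3 mm off-centre); it stays and marks that head's old place in the row. Round cup 64 mm across outside, 58 inside, 12 mm high, floor 3 mm thick. Origin: centre of its underside, 6 mm above the table.
- old_rail: White steel rail, fixed, 70 mm deep (its x; a 16 mm high lip on the +x edge), 352 mm long (its y), 6 mm thick. Origin: centre of its underside, on the table; x roughly away from the robot, y to the robot's left. The sockets stand at x = 0, y = +126, +42, -42, -126 mm, in any order. May lie nearer or farther than the oak rack; turned up to 0.15 rad.
- new_rack: Oak rack, fixed, 84 mm deep (its x), 356 mm long (its y), 20 mm high, with four empty square pockets 64 by 64 mm, 12 mm deep (floor 8 mm above the underside), centres at x = 0, y = +126, +42, -42, -126 mm. Origin: centre of its underside, on the table; x roughly away from the robot, y to the robot's left; turned up to 0.15 rad.

How it is judged:
By the outcome, as a careful person would: the job done as asked, in the order asked, and still so for the second after the job is handed in, with the robot touching nothing.
It also fails if it takes over 88 s, if anything falls off the work surface, if the arm or the gripper's body presses on something with over 40 N, if the wrist force passes 120 N, or if a joint passes its speed limit or range.

## Working session

There is one attempt and no reset: what is moved stays moved. The work goes in short steps, Python scripts to look and compute and a tool call to move; the robot and the scene stay as the last step left them, time stands still between calls to the robot, and variables do not carry over. Pictures are saved under pics/ and viewed, at most 14 in all, crops included, and the job is handed in when it is done.

Besides the shell and the picture viewer there is one more tool, called after "Emit:" by a JSON object that holds its "op" and its "data", one argument or row to a line. jog_arm: Moves the arm, as the interface text tells. Its arguments: {"type":"object","properties":{"motion":{"type":"array"},"squeeze":{"type":"number"}},"required":["motion"]}

```bash
mkdir -p pics; ls; cat > h.py <<'E'
import numpy as np, cv2
from station import ctrl
def cam(n):
    m=ctrl.camera_model(n); return np.array(m["intrinsics"]),cv2.Rodrigues(np.array(m["rvec"],float))[0],np.array(m["tvec"],float).ravel()
def ray(n,uv,z,c=None):
    K,R,t=c or cam(n); o=-R.T@t
    d=(R.T@np.linalg.inv(K)@np.c_[np.atleast_2d(uv),np.ones(len(np.atleast_2d(uv)))].T).T
    return o+d*((z-o[2])/d[:,2])[:,None]
def proj(n,P):
    K,R,t=cam(n); p=(K@(R@np.atleast_2d(P).T+t[:,None])).T; return p[:,:2]/p[:,2:]
def save(n,f):
    im=ctrl.camera(n); cv2.imwrite(f"pics/{f}.png",im[:,:,::-1]); return im
E
python3 - <<'E'
from h import *
o=ctrl.get_obs(); print(o["ee_pos"],o["eef_rot"],o["time_s"],ctrl.pinch_z)
for n in("top","scene"):
    save(n,n+"0"); K,R,t=cam(n); print(n,-R.T@t, R[2])
E
```

```text
pics
[ 0.14972734 -0.52894861  0.20486951] [-3.14040433e+00 -5.57855550e-05  2.75846541e-01] 0.0 0.0188
top [ 0.43348762 -0.00431348  0.83915241] [ 0.14012827 -0.02731862 -0.98975641]
scene [0.98245283 0.07296911 0.63778102] [-0.58834538 -0.12654251 -0.7986468 ]
```

View pics/top0.png

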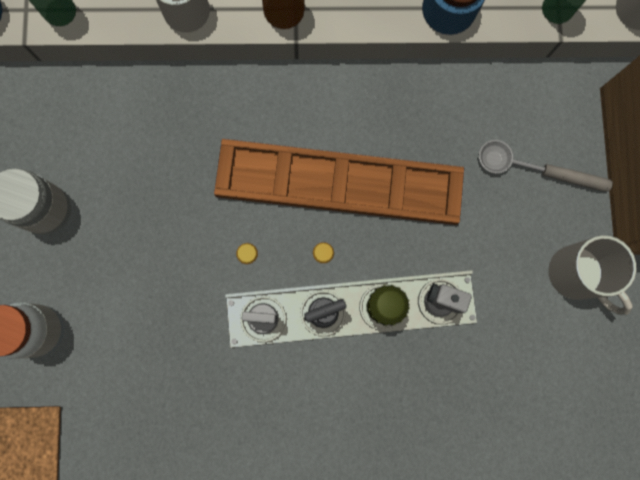

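View pics/scene0.png

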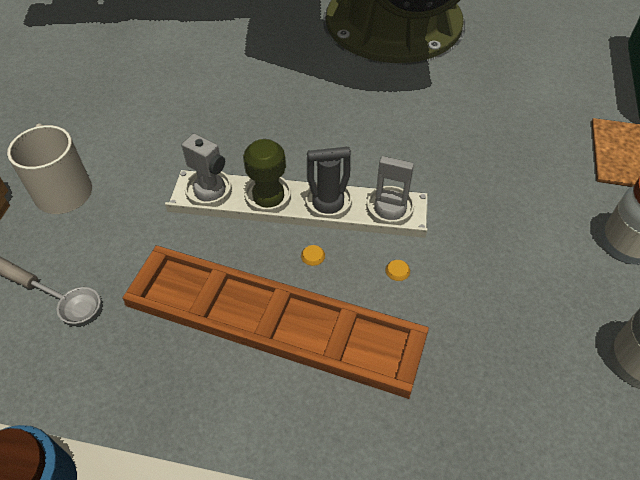

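The top view has world +x up and +y to the left. From left to right the rail holds the cap lifter (264,320), corkscrew (325,312), jar grip (388,305) and can head (445,298). The rack lies beyond the rail, with pockets at about (255,172) to (428,190). The scene view shows the same order.

```bash
cat > m.py <<'E'
from h import *
im=cv2.imread("pics/top0.png"); hsv=cv2.cvtColor(im,cv2.COLOR_BGR2HSV)
def rect(mask,z,name):
    mask=cv2.morphologyEx(mask,cv2.MORPH_CLOSE,np.ones((5,5)))
    cs=cv2.findContours(mask,cv2.RETR_EXTERNAL,cv2.CHAIN_APPROX_NONE)[0]
    c=max(cs,key=cv2.contourArea).reshape(-1,2)
    P=ray("top",c,z)[:,:2].astype(np.float32)
    r=cv2.minAreaRect(P*1000); b=cv2.boxPoints(r)
    cen=b.mean(0)/1000; e=b-np.roll(b,1,0); l=e[np.argmax(np.linalg.norm(e,axis=1))]; l=l*np.sign(l[1])
    u=l/np.linalg.norm(l); print(name,cen,r[1],"yaw",np.arctan2(-u[0],u[1]))
    for y in(126,42,-42,-126): print("  ",y,(cen+u*y/1000).round(4))
    return cen,u
w=np.zeros(im.shape[:2],np.uint8); roi=(slice(255,360),slice(215,490))
w[roi]=((hsv[roi][...,2]>150)&(hsv[roi][...,1]<60))*255
rect(w,.008,"rail")
o=np.zeros_like(w); o[130:230,205:475]=((hsv[130:230,205:475,0]<20)&(hsv[130:230,205:475,1]>110))*255
rect(o,.02,"rack")
a=cv2.resize(im[265:355,220:480],None,fx=3,fy=3,interpolation=cv2.INTER_CUBIC)
cv2.imwrite("pics/crop.png",a)
E
python3 m.py
```

```text
rail [ 0.4629141 -0.0718176] (74.76131439208984, 352.6742858886719) yaw 0.07773442
   126 [0.4531 0.0538]
   42 [ 0.4597 -0.0299]
   -42 [ 0.4662 -0.1137]
   -126 [ 0.4727 -0.1974]
rack [ 0.6446818 -0.0578335] (354.2292785644531, 86.15973663330078) yaw -0.13358526
   126 [0.6615 0.067 ]
   42 [ 0.6503 -0.0162]
   -42 [ 0.6391 -0.0995]
   -126 [ 0.6279 -0.1827]
```

View pics/crop.png

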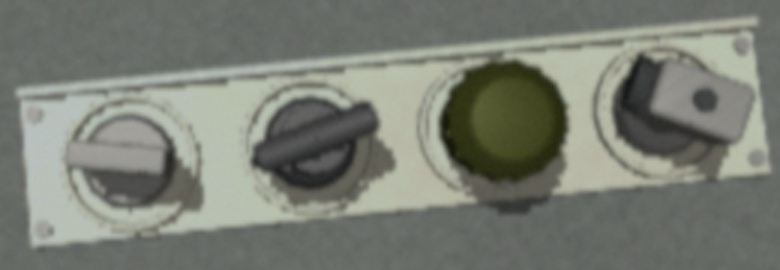

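The crop shows the cap lifter's bar running from (68,153) to (166,161). The corkscrew bar runs from (258,160) to (375,115). The jar dome is centred at (505,120), and the can block's stud is at (706,99), with its wheel to the left.

```bash
python3 - <<'E'
from h import *
f=lambda p:np.array(p,float)/3+[220-.33,265-.33]
def seg(n,a,b,z):
    P=ray("top",[f(a),f(b)],z)[:,:2]; d=P[0]-P[1]; c=P.mean(0)
    # head y axis = d (toward left); tool yaw psi: tool x=(cos,sin) along d
    print(n,c.round(4),"len",np.linalg.norm(d).round(4),"tool yaw",np.arctan2(d[1],d[0]).round(3))
seg("cap",(68,154),(166,162),.097)
seg("cork",(258,160),(375,115),.107)
seg("can",(653,88),(747,114),.097)
print("stud",ray("top",[f((706,99))],.101)); print("jar",ray("top",[f((505,120))],.074))
o=ctrl.get_obs();print(o["time_s"])
E
```

```text
cap [0.4504 0.0537] len 0.0413 tool yaw 1.47
cork [ 0.457  -0.0301] len 0.0522 tool yaw 1.916
can [ 0.4695 -0.1939] len 0.0414 tool yaw 1.281
stud [[ 0.47012177 -0.19550444  0.101     ]]
jar [[ 0.46402292 -0.11368581  0.074     ]]
0.1
```

```bash
cat > plan.py <<'E'
# usage: plan.py x y z yaw n  -> rows in tool axes (turn spread over n rows, straight line)
from h import *; import sys
from scipy.spatial.transform import Rotation as Ro
x,y,z,yaw=map(float,sys.argv[1:5]); n=int(sys.argv[5])
o=ctrl.get_obs(); p=np.array(o["ee_pos"]); y0=o["eef_rot"][2]
d=(np.array([x,y,z])-p)/n; w=(yaw-y0+np.pi)%(2*np.pi)-np.pi
print("t",o["time_s"],"pos",p.round(4),"yaw",round(y0,3),"dyaw",round(w,3))
for i in range(n):
    R=Ro.from_euler("xyz",[np.pi,0,y0+w*i/n]).as_matrix(); print((R.T@d).round(3).tolist(),"rz",round(-w/n,3))
E
python3 plan.py .4698 -.1947 .15 1.281 10
```

```text
t 0.1 pos [ 0.1497 -0.529   0.205 ] yaw 0.276 dyaw 1.005
[0.04, -0.023, 0.005] rz -0.101
[0.042, -0.019, 0.005] rz -0.101
[0.044, -0.015, 0.005] rz -0.101
[0.045, -0.011, 0.005] rz -0.101
[0.046, -0.006, 0.005] rz -0.101
[0.046, -0.001, 0.005] rz -0.101
[0.046, 0.003, 0.005] rz -0.101
[0.046, 0.008, 0.005] rz -0.101
[0.045, 0.012, 0.005] rz -0.101
[0.043, 0.017, 0.005] rz -0.101
```

Emit:
{"op": "jog_arm", "data": {
  "motion": [
    [0.04,-0.023,0.005,0,0,-0.1,1],
    [0.042,-0.019,0.005,0,0,-0.1,1],
    [0.044,-0.015,0.005,0,0,-0.1,1],
    [0.045,-0.011,0.005,0,0,-0.1,1],
    [0.046,-0.006,0.005,0,0,-0.1,1]
  ],
  "squeeze": 30
}}

```text
time_s: 0.6
ee_pos: [0.3111, -0.3608, 0.1801]
eef_rot: [-3.141, -0.0, 0.78]
force: [0.5, -0.8, 0.3]
grip_width: 0.0941
grip_force: 0.0
```

Emit:
{"op": "jog_arm", "data": {
  "motion": [
    [0.046,-0.001,0.005,0,0,-0.1,1],
    [0.046,0.003,0.005,0,0,-0.1,1],
    [0.046,0.008,0.005,0,0,-0.1,1],
    [0.045,0.012,0.005,0,0,-0.1,1],
    [0,0,0,0,0,0,1]
  ]
}}

```text
time_s: 1.1
ee_pos: [0.4406, -0.2249, 0.1595]
eef_rot: [-3.14, -0.001, 1.184]
force: [-0.2, -0.3, -0.6]
grip_width: 0.094
grip_force: 0.0
```

```bash
python3 plan.py .4698 -.1947 .15 1.281 2; python3 - <<'E'
from h import *
save("wrist","w1"); print(proj("wrist",[[.4698,-.1947,.097],[.464,-.1137,.1]]))
E
```

```text
t 1.1 pos [ 0.4406 -0.2249  0.1595] yaw 1.184 dyaw 0.097
[0.02, 0.008, 0.005] rz -0.048
[0.019, 0.009, 0.005] rz -0.048
[[347.77917884 176.3924371 ]
 [280.03796816  35.69140058]]
```

View pics/w1.png

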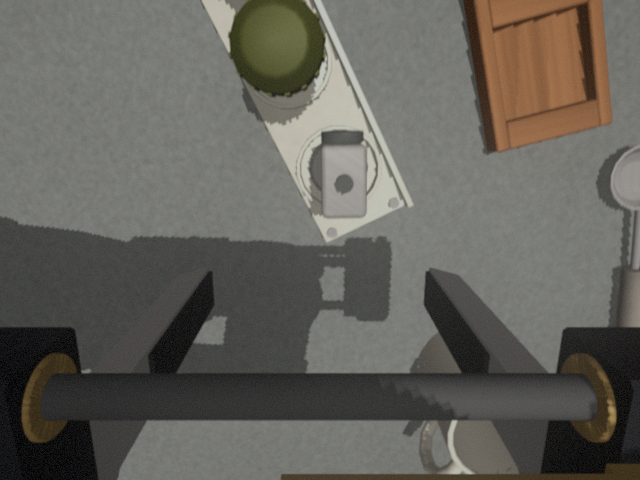

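The wrist view shows the can block upright in the image at (344,181), so the tool yaw of about 1.18 already matches it. It sits about 2 mm from the prediction. I keep this yaw and go down.

Emit:
{"op": "jog_arm", "data": {
  "motion": [
    [0.037,0.014,0,0,0,0,1],
    [0,0,0.035,0,0,0,1],
    [0,0,0.035,0,0,0,1],
    [0,0,0.0315,0,0,0,1],
    [0,0,0,0,0,0,-1]
  ]
}}

```text
time_s: 1.65
ee_pos: [0.4632, -0.1997, 0.0557]
eef_rot: [-3.135, -0.0, 1.174]
force: [0.3, -0.4, 0.6]
grip_width: 0.089
grip_force: 0.0
```

Emit:
{"op": "jog_arm", "data": {
  "motion": [
    [0,0,0,0,0,0,-1],
    [0,0,0,0,0,0,-1],
    [0,0,0,0,0,0,-1],
    [0,0,0,0,0,0,-1],
    [0,0,0,0,0,0,-1]
  ]
}}

```text
time_s: 2.15
ee_pos: [0.4659, -0.1999, 0.0596]
eef_rot: [3.141, 0.0, 1.176]
force: [-0.6, 0.0, 0.2]
grip_width: 0.0492
grip_force: 0.0
```

Emit:
{"op": "jog_arm", "data": {
  "motion": [
    [0.004,0,0,0,0,0,-1],
    [0,0,0,0,0,0,-1],
    [0,0,0,0,0,0,-1],
    [0,0,0,0,0,0,-1],
    [0,0,0,0,0,0,-1]
  ]
}}

```text
time_s: 2.65
ee_pos: [0.4672, -0.1961, 0.0589]
eef_rot: [-3.142, -0.0, 1.176]
force: [0.4, 1.7, 0.7]
grip_width: 0.0261
grip_force: 29.9
```

Emit:
{"op": "jog_arm", "data": {
  "motion": [
    [0,0,-0.02,0,0,0,-1],
    [0,0,-0.04,0,0,0,-1],
    [0,0,-0.04,0,0,0,-1],
    [0,0,-0.04,0,0,0,-1],
    [0,0,0,0,0,0,-1]
  ]
}}

```text
time_s: 3.15
ee_pos: [0.4687, -0.197, 0.2039]
eef_rot: [3.134, 0.001, 1.176]
force: [0.4, -0.6, -2.7]
grip_width: 0.0258
grip_force: 29.9
```

```bash
python3 plan.py .6615 .067 .2 1.5 8
```

```text
t 3.15 pos [ 0.4687 -0.197   0.2039] yaw 1.176 dyaw 0.324
[0.04, 0.01, 0.0] rz -0.041
[0.039, 0.011, 0.0] rz -0.041
[0.039, 0.013, 0.0] rz -0.041
[0.038, 0.014, 0.0] rz -0.041
[0.038, 0.016, 0.0] rz -0.041
[0.037, 0.017, 0.0] rz -0.041
[0.036, 0.019, 0.0] rz -0.041
[0.035, 0.02, 0.0] rz -0.041
```

Emit:
{"op": "jog_arm", "data": {
  "motion": [
    [0.03,0.008,0,0,0,-0.04,-1],
    [0.04,0.011,0,0,0,-0.04,-1],
    [0.04,0.013,0,0,0,-0.04,-1],
    [0.04,0.015,0,0,0,-0.04,-1],
    [0.04,0.016,0,0,0,-0.04,-1]
  ]
}}

```text
time_s: 3.65
ee_pos: [0.5856, -0.0328, 0.1975]
eef_rot: [-3.14, 0.0, 1.377]
force: [-0.8, -0.3, -2.6]
grip_width: 0.0262
grip_force: 29.9
```

Emit:
{"op": "jog_arm", "data": {
  "motion": [
    [0.037,0.017,0,0,0,-0.04,-1],
    [0.036,0.019,0,0,0,-0.04,-1],
    [0.03,0.018,0,0,0,-0.04,-1],
    [0,0,0,0,0,0,-1],
    [0,0,0,0,0,0,-1]
  ]
}}

```text
time_s: 4.15
ee_pos: [0.6543, 0.0594, 0.197]
eef_rot: [-3.139, 0.001, 1.496]
force: [-0.2, 0.3, -1.4]
grip_width: 0.0261
grip_force: 29.9
```

```bash
python3 plan.py .6615 .067 .07 1.5 1
```

```text
t 4.15 pos [0.6543 0.0594 0.197 ] yaw 1.496 dyaw 0.004
[0.008, 0.007, 0.127] rz -0.004
```

Emit:
{"op": "jog_arm", "data": {
  "motion": [
    [0.008,0.007,0,0,0,0,-1],
    [0,0,0.04,0,0,0,-1],
    [0,0,0.04,0,0,0,-1],
    [0,0,0.04,0,0,0,-1],
    [0,0,0.004,0,0,0,-1]
  ]
}}

```text
time_s: 4.65
ee_pos: [0.6592, 0.0652, 0.0695]
eef_rot: [-3.133, 0.001, 1.494]
force: [-0.6, -0.2, -1.9]
grip_width: 0.0259
grip_force: 29.9
```

Emit:
{"op": "jog_arm", "data": {
  "motion": [
    [0,0,0,0,0,0,-1],
    [0,0,0,0,0,0,-1]
  ]
}}

```text
time_s: 4.85
ee_pos: [0.6633, 0.0662, 0.0776]
eef_rot: [3.138, -0.0, 1.495]
force: [-0.9, 0.6, -1.3]
grip_width: 0.0259
grip_force: 29.9
```

```bash
python3 plan.py .6615 .067 .058 1.5 1; python3 - <<'E'
from h import *
save("scene","s1")
E
```

```text
t 4.85 pos [0.6633 0.0662 0.0776] yaw 1.495 dyaw 0.005
[0.001, -0.002, 0.02] rz -0.005
```

View pics/s1.png

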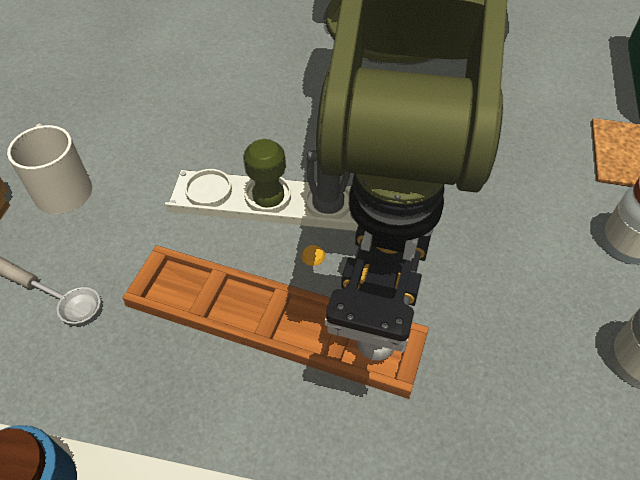

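The can head hangs over the left pocket, which is at (375,350) in the scene view. The arm overshoots after fast rows, so I lower it gently from here.

Emit:
{"op": "jog_arm", "data": {
  "motion": [
    [0,0,0.006,0,0,0,-1],
    [0,0,0.006,0,0,0,-1],
    [0,0,0.004,0,0,0,-1],
    [0,0,0.002,0,0,0,-1],
    [0,0,0.001,0,0,0,-1]
  ]
}}

```text
time_s: 5.4
ee_pos: [0.6625, 0.0666, 0.0579]
eef_rot: [3.141, 0.0, 1.496]
force: [-12.0, -0.5, 24.1]
grip_width: 0.0258
grip_force: 30.0
```

Emit:
{"op": "jog_arm", "data": {
  "motion": [
    [0,0,0,0,0,0,-1],
    [0,0,0,0,0,0,-1]
  ]
}}

```text
time_s: 5.6
ee_pos: [0.6624, 0.0666, 0.0579]
eef_rot: [3.141, 0.0, 1.496]
force: [-8.7, -1.5, 16.7]
grip_width: 0.0259
grip_force: 30.0
```

Emit:
{"op": "jog_arm", "data": {
  "motion": [
    [0,0,-0.001,0,0,0,-1],
    [0,0,0,0,0,0,1],
    [0,0,0,0,0,0,1],
    [0,0,0,0,0,0,1],
    [0,0,0,0,0,0,1]
  ]
}}

```text
time_s: 6.1
ee_pos: [0.6623, 0.0666, 0.0567]
eef_rot: [-3.141, 0.0, 1.496]
force: [0.1, 0.3, 1.0]
grip_width: 0.0546
grip_force: 0.0
```

Emit:
{"op": "jog_arm", "data": {
  "motion": [
    [0,0,0,0,0,0,1],
    [0,0,-0.01,0,0,0,1],
    [0,0,-0.04,0,0,0,1],
    [0,0,-0.04,0,0,0,1],
    [0,0,-0.03,0,0,0,1]
  ]
}}

```text
time_s: 6.6
ee_pos: [0.6627, 0.0666, 0.1806]
eef_rot: [3.139, -0.0, 1.496]
force: [-0.4, 0.4, -0.7]
grip_width: 0.0927
grip_force: 0.0
```

```bash
python3 plan.py .464 -.1137 .16 1.6 7; python3 - <<'E'
from h import *
save("wrist","w2"); print(proj("wrist",[[.6615,.067,.097]]))
E
```

```text
t 6.6 pos [0.6627 0.0666 0.1806] yaw 1.496 dyaw 0.104
[-0.028, -0.026, 0.003] rz -0.015
[-0.027, -0.027, 0.003] rz -0.015
[-0.027, -0.027, 0.003] rz -0.015
[-0.027, -0.028, 0.003] rz -0.015
[-0.026, -0.028, 0.003] rz -0.015
[-0.026, -0.028, 0.003] rz -0.015
[-0.025, -0.029, 0.003] rz -0.015
[[313.9115161  235.20147563]]
```

View pics/w2.png

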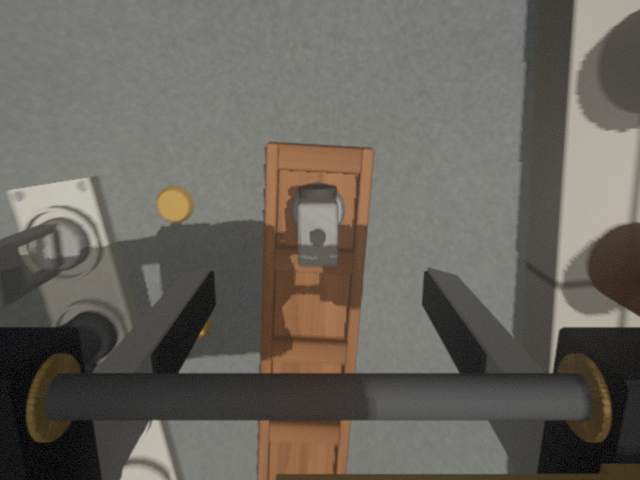

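The can head stands upright and centred in the end pocket (318,225). Next is the jar grip.

Emit:
{"op": "jog_arm", "data": {
  "motion": [
    [-0.025,-0.024,0,0,0,-0.015,1],
    [-0.027,-0.027,0,0,0,-0.015,1],
    [-0.027,-0.027,0,0,0,-0.015,1],
    [-0.027,-0.028,0.003,0,0,-0.015,1],
    [-0.026,-0.028,0.003,0,0,-0.015,1]
  ]
}}

```text
time_s: 7.15
ee_pos: [0.5214, -0.0602, 0.1715]
eef_rot: [3.141, 0.0, 1.572]
force: [-0.2, -0.7, 0.2]
grip_width: 0.0937
grip_force: 0.0
```

Emit:
{"op": "jog_arm", "data": {
  "motion": [
    [-0.026,-0.028,0.003,0,0,-0.015,1],
    [-0.025,-0.029,0.003,0,0,-0.015,1],
    [0,0,0,0,0,0,1],
    [0,0,0,0,0,0,1]
  ]
}}

```text
time_s: 7.55
ee_pos: [0.4661, -0.1111, 0.1657]
eef_rot: [3.14, 0.0, 1.599]
force: [0.1, -0.9, 0.8]
grip_width: 0.0939
grip_force: 0.0
```

```bash
python3 plan.py .464 -.1137 .058 1.6 1
```

```text
t 7.55 pos [ 0.4661 -0.1111  0.1657] yaw 1.599 dyaw 0.001
[-0.002, -0.002, 0.108] rz -0.001
```

Emit:
{"op": "jog_arm", "data": {
  "motion": [
    [-0.002,-0.002,0.03,0,0,0,1],
    [0,0,0.035,0,0,0,1],
    [0,0,0.025,0,0,0,1],
    [0,0,0.012,0,0,0,1],
    [0,0,0.005,0,0,0,1]
  ]
}}

```text
time_s: 8.05
ee_pos: [0.4644, -0.1123, 0.0574]
eef_rot: [-3.141, -0.0, 1.602]
force: [-0.1, -0.7, -0.0]
grip_width: 0.0941
grip_force: 0.0
```

Emit:
{"op": "jog_arm", "data": {
  "motion": [
    [0,0,0,0,0,0,-1],
    [0,0,0,0,0,0,-1],
    [0,0,0,0,0,0,-1],
    [0,0,0,0,0,0,-1],
    [0,0,0,0,0,0,-1]
  ]
}}

```text
time_s: 8.55
ee_pos: [0.4642, -0.1129, 0.0584]
eef_rot: [3.141, 0.0, 1.601]
force: [1.0, 0.8, 0.1]
grip_width: 0.0575
grip_force: 0.0
```

Emit:
{"op": "jog_arm", "data": {
  "motion": [
    [0,0,0,0,0,0,-1],
    [0,0,0,0,0,0,-1],
    [0,0,0,0,0,0,-1]
  ]
}}

```text
time_s: 8.85
ee_pos: [0.464, -0.1129, 0.0581]
eef_rot: [3.141, 0.0, 1.601]
force: [-1.8, 0.2, 2.9]
grip_width: 0.051
grip_force: 30.0
```

Emit:
{"op": "jog_arm", "data": {
  "motion": [
    [0,0,-0.015,0,0,0,-1],
    [0,0,-0.035,0,0,0,-1],
    [0,0,-0.04,0,0,0,-1],
    [0,0,-0.035,0,0,0,-1],
    [0,0,-0.01,0,0,0,-1]
  ]
}}

```text
time_s: 9.35
ee_pos: [0.465, -0.1131, 0.1962]
eef_rot: [3.137, 0.002, 1.601]
force: [0.4, 0.5, -2.4]
grip_width: 0.0507
grip_force: 30.0
```

```bash
python3 plan.py .6515 -.0162 .195 1.47 6
```

```text
t 9.35 pos [ 0.465  -0.1131  0.1962] yaw 1.601 dyaw -0.131
[0.015, 0.032, 0.0] rz 0.022
[0.016, 0.031, 0.0] rz 0.022
[0.017, 0.031, 0.0] rz 0.022
[0.017, 0.03, 0.0] rz 0.022
[0.018, 0.03, 0.0] rz 0.022
[0.019, 0.03, 0.0] rz 0.022
```

Emit:
{"op": "jog_arm", "data": {
  "motion": [
    [0.015,0.032,0,0,0,0.022,-1],
    [0.016,0.031,0,0,0,0.022,-1],
    [0.017,0.031,0,0,0,0.022,-1],
    [0.017,0.03,0,0,0,0.022,-1],
    [0.018,0.03,0,0,0,0.022,-1]
  ]
}}

```text
time_s: 9.85
ee_pos: [0.62, -0.0311, 0.191]
eef_rot: [-3.139, -0.0, 1.49]
force: [1.3, -1.0, -1.0]
grip_width: 0.0504
grip_force: 30.0
```

Emit:
{"op": "jog_arm", "data": {
  "motion": [
    [0.013,0.02,0,0,0,0.022,-1],
    [0.006,0.01,0,0,0,0,-1],
    [0,0,0.03,0,0,0,-1],
    [0,0,0.02,0,0,0,-1],
    [0,0,0,0,0,0,-1]
  ]
}}

```text
time_s: 10.35
ee_pos: [0.649, -0.0154, 0.1381]
eef_rot: [-3.134, 0.0, 1.469]
force: [-0.3, 0.5, -1.6]
grip_width: 0.0507
grip_force: 30.0
```

```bash
python3 plan.py .6515 -.0162 .058 1.47 1
```

```text
t 10.35 pos [ 0.649  -0.0154  0.1381] yaw 1.469 dyaw 0.001
[-0.001, 0.003, 0.08] rz -0.001
```

Emit:
{"op": "jog_arm", "data": {
  "motion": [
    [0,0.002,0.03,0,0,0,-1],
    [0,0,0.02,0,0,0,-1],
    [0,0,0.012,0,0,0,-1],
    [0,0,0.005,0,0,0,-1],
    [0,0,0,0,0,0,-1]
  ]
}}

```text
time_s: 10.85
ee_pos: [0.6529, -0.0158, 0.0761]
eef_rot: [3.142, -0.0, 1.469]
force: [0.0, -0.4, -1.2]
grip_width: 0.0507
grip_force: 30.0
```

Emit:
{"op": "jog_arm", "data": {
  "motion": [
    [0,0,0,0,0,0,-1]
  ]
}}

```text
time_s: 10.95
ee_pos: [0.6533, -0.0159, 0.0772]
eef_rot: [3.14, -0.0, 1.469]
force: [0.3, 0.7, -2.0]
grip_width: 0.0506
grip_force: 30.0
```

Lower 19 mm, a bit nearer in x by 2 mm.

Emit:
{"op": "jog_arm", "data": {
  "motion": [
    [0,-0.002,0.006,0,0,0,-1],
    [0,0,0.006,0,0,0,-1],
    [0,0,0.004,0,0,0,-1],
    [0,0,0.002,0,0,0,-1],
    [0,0,0.001,0,0,0,-1]
  ]
}}

```text
time_s: 11.45
ee_pos: [0.6507, -0.0156, 0.0571]
eef_rot: [-3.141, 0.0, 1.469]
force: [-5.8, 0.5, 7.2]
grip_width: 0.0511
grip_force: 30.0
```

Emit:
{"op": "jog_arm", "data": {
  "motion": [
    [0,0,0,0,0,0,-1]
  ]
}}

```text
time_s: 11.55
ee_pos: [0.6508, -0.0156, 0.0572]
eef_rot: [3.142, 0.0, 1.469]
force: [-1.7, -0.4, 0.5]
grip_width: 0.0509
grip_force: 30.0
```

Emit:
{"op": "jog_arm", "data": {
  "motion": [
    [0,0,0,0,0,0,1],
    [0,0,0,0,0,0,1],
    [0,0,0,0,0,0,1],
    [0,0,0,0,0,0,1],
    [0,0,0,0,0,0,1]
  ]
}}

```text
time_s: 12.05
ee_pos: [0.6508, -0.0156, 0.0569]
eef_rot: [3.142, -0.0, 1.469]
force: [-0.2, 0.4, 0.2]
grip_width: 0.0871
grip_force: 0.0
```

Emit:
{"op": "jog_arm", "data": {
  "motion": [
    [0,0,-0.015,0,0,0,1],
    [0,0,-0.04,0,0,0,1],
    [0,0,-0.04,0,0,0,1],
    [0,0,-0.02,0,0,0,1],
    [0,0,0,0,0,0,1]
  ]
}}

```text
time_s: 12.55
ee_pos: [0.652, -0.0157, 0.1767]
eef_rot: [3.135, -0.0, 1.469]
force: [-0.9, -1.2, 0.4]
grip_width: 0.0942
grip_force: 0.0
```

```bash
python3 plan.py .457 -.0301 .17 1.916 6
```

```text
t 12.55 pos [ 0.652  -0.0157  0.1767] yaw 1.469 dyaw 0.447
[-0.006, -0.032, 0.001] rz -0.075
[-0.003, -0.032, 0.001] rz -0.075
[-0.001, -0.033, 0.001] rz -0.075
[0.002, -0.033, 0.001] rz -0.075
[0.004, -0.032, 0.001] rz -0.075
[0.006, -0.032, 0.001] rz -0.075
```

Emit:
{"op": "jog_arm", "data": {
  "motion": [
    [-0.006,-0.032,0,0,0,-0.075,1],
    [-0.003,-0.032,0,0,0,-0.075,1],
    [-0.001,-0.033,0,0,0,-0.075,1],
    [0.002,-0.033,0,0,0,-0.075,1],
    [0.004,-0.032,0,0,0,-0.075,1]
  ]
}}

```text
time_s: 13.05
ee_pos: [0.4863, -0.0275, 0.1712]
eef_rot: [-3.141, -0.0, 1.847]
force: [0.3, -0.1, 0.2]
grip_width: 0.0939
grip_force: 0.0
```

Emit:
{"op": "jog_arm", "data": {
  "motion": [
    [0.004,-0.022,0,0,0,-0.075,1],
    [0.002,-0.01,0,0,0,0,1],
    [0,0,0,0,0,0,1],
    [0,0,0,0,0,0,1]
  ]
}}

```text
time_s: 13.45
ee_pos: [0.4565, -0.0311, 0.1719]
eef_rot: [3.141, 0.0, 1.917]
force: [0.1, -0.0, -1.4]
grip_width: 0.0941
grip_force: 0.0
```

```bash
python3 plan.py .457 -.0301 .058 1.916 1; python3 - <<'E'
from h import *
save("wrist","w3"); print(proj("wrist",[[.457,-.0301,.107],[.4504,.0537,.097]]))
E
```

```text
t 13.45 pos [ 0.4565 -0.0311  0.1719] yaw 1.917 dyaw -0.001
[0.001, 0.001, 0.114] rz 0.001
[[320.4231321  244.7881717 ]
 [359.81366701 102.38800418]]
```

View pics/w3.png

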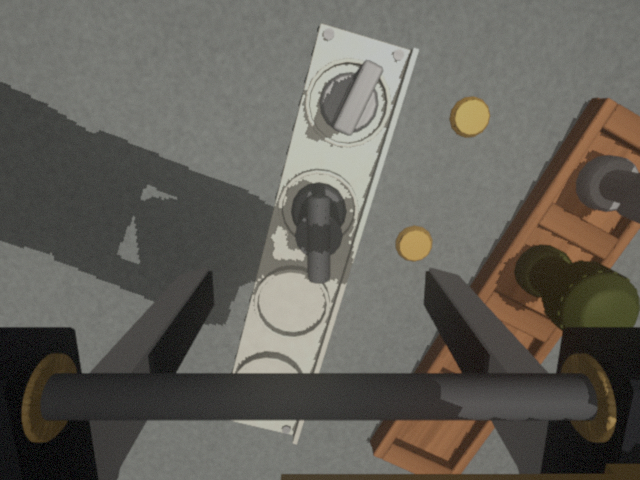

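The wrist view shows the corkscrew bar vertical and centred at (318,238), so it is aligned. The cap lifter bar is at (360,98), which gives a yaw of about 1.5. The jar grip stands in its pocket at right.

Emit:
{"op": "jog_arm", "data": {
  "motion": [
    [0.002,0,0.03,0,0,0,1],
    [0,0,0.035,0,0,0,1],
    [0,0,0.028,0,0,0,1],
    [0,0,0.014,0,0,0,1],
    [0,0,0.007,0,0,0,1]
  ]
}}

```text
time_s: 14.0
ee_pos: [0.4551, -0.0291, 0.0563]
eef_rot: [-3.139, -0.001, 1.918]
force: [-0.4, -0.3, 0.2]
grip_width: 0.0941
grip_force: 0.0
```

Emit:
{"op": "jog_arm", "data": {
  "motion": [
    [0,0,0,0,0,0,-1],
    [0,0,0,0,0,0,-1],
    [0,0,0,0,0,0,-1],
    [0,0,0,0,0,0,-1],
    [0,0,0,0,0,0,-1]
  ]
}}

```text
time_s: 14.5
ee_pos: [0.4554, -0.0292, 0.0584]
eef_rot: [3.141, 0.0, 1.919]
force: [-0.2, 0.6, -0.1]
grip_width: 0.0572
grip_force: 0.0
```

Emit:
{"op": "jog_arm", "data": {
  "motion": [
    [0,0,0,0,0,0,-1],
    [0,0,0,0,0,0,-1],
    [0,0,0,0,0,0,-1],
    [0,0,0,0,0,0,-1],
    [0,0,0,0,0,0,-1]
  ]
}}

```text
time_s: 15.0
ee_pos: [0.4552, -0.0292, 0.0579]
eef_rot: [-3.142, -0.0, 1.919]
force: [0.7, 1.8, -0.2]
grip_width: 0.0295
grip_force: 30.0
```

Target for the corkscrew: the pocket at (0.640, -0.0995).

Emit:
{"op": "jog_arm", "data": {
  "motion": [
    [0,0,-0.015,0,0,0,-1],
    [0,0,-0.035,0,0,0,-1],
    [0,0,-0.04,0,0,0,-1],
    [0,0,-0.035,0,0,0,-1],
    [0,0,-0.01,0,0,0,-1]
  ]
}}

```text
time_s: 15.5
ee_pos: [0.4562, -0.0293, 0.1961]
eef_rot: [3.137, 0.002, 1.919]
force: [1.0, -0.5, -1.2]
grip_width: 0.0299
grip_force: 30.0
```

```bash
python3 plan.py .640 -.0995 .195 1.45 6
```

```text
t 15.5 pos [ 0.4562 -0.0293  0.1961] yaw 1.919 dyaw -0.469
[-0.021, 0.025, 0.0] rz 0.078
[-0.019, 0.026, 0.0] rz 0.078
[-0.017, 0.028, 0.0] rz 0.078
[-0.015, 0.029, 0.0] rz 0.078
[-0.013, 0.03, 0.0] rz 0.078
[-0.01, 0.031, 0.0] rz 0.078
```

Emit:
{"op": "jog_arm", "data": {
  "motion": [
    [-0.021,0.025,0,0,0,0.078,-1],
    [-0.019,0.026,0,0,0,0.078,-1],
    [-0.017,0.028,0,0,0,0.078,-1],
    [-0.015,0.029,0,0,0,0.078,-1],
    [-0.013,0.03,0,0,0,0.078,-1]
  ]
}}

```text
time_s: 16.0
ee_pos: [0.6084, -0.0871, 0.191]
eef_rot: [-3.139, -0.0, 1.526]
force: [0.8, -0.6, -1.5]
grip_width: 0.0294
grip_force: 30.0
```

Emit:
{"op": "jog_arm", "data": {
  "motion": [
    [-0.007,0.021,0,0,0,0.078,-1],
    [-0.003,0.01,0,0,0,0,-1],
    [0,0,0.03,0,0,0,-1],
    [0,0,0.02,0,0,0,-1],
    [0,0,0,0,0,0,-1]
  ]
}}

```text
time_s: 16.5
ee_pos: [0.6361, -0.0984, 0.1382]
eef_rot: [-3.134, -0.001, 1.451]
force: [0.2, 0.9, -1.7]
grip_width: 0.0296
grip_force: 30.0
```

```bash
python3 plan.py .640 -.0995 .058 1.45 1
```

```text
t 16.5 pos [ 0.6361 -0.0984  0.1382] yaw 1.451 dyaw -0.001
[-0.001, 0.004, 0.08] rz 0.001
```

Emit:
{"op": "jog_arm", "data": {
  "motion": [
    [0,0.001,0.03,0,0,0,-1],
    [0,0,0.02,0,0,0,-1],
    [0,0,0.012,0,0,0,-1],
    [0,0,0.005,0,0,0,-1],
    [0,0,0,0,0,0,-1]
  ]
}}

```text
time_s: 17.0
ee_pos: [0.639, -0.0988, 0.0761]
eef_rot: [-3.142, -0.0, 1.451]
force: [0.3, -0.7, -2.6]
grip_width: 0.0293
grip_force: 30.0
```

Emit:
{"op": "jog_arm", "data": {
  "motion": [
    [0,0,0.006,0,0,0,-1],
    [0,0,0.006,0,0,0,-1],
    [0,0,0.004,0,0,0,-1],
    [0,0,0.002,0,0,0,-1],
    [0,0,0.001,0,0,0,-1]
  ]
}}

```text
time_s: 17.5
ee_pos: [0.6389, -0.0988, 0.0569]
eef_rot: [-3.141, -0.0, 1.451]
force: [-2.3, 0.3, 4.6]
grip_width: 0.0296
grip_force: 30.0
```

Emit:
{"op": "jog_arm", "data": {
  "motion": [
    [0,0,0,0,0,0,-1]
  ]
}}

```text
time_s: 17.6
ee_pos: [0.639, -0.0989, 0.0571]
eef_rot: [3.141, 0.0, 1.451]
force: [0.3, -0.2, -1.7]
grip_width: 0.0295
grip_force: 30.0
```

Emit:
{"op": "jog_arm", "data": {
  "motion": [
    [0,0,0,0,0,0,1],
    [0,0,0,0,0,0,1],
    [0,0,0,0,0,0,1],
    [0,0,0,0,0,0,1],
    [0,0,0,0,0,0,1]
  ]
}}

```text
time_s: 18.1
ee_pos: [0.6389, -0.0989, 0.057]
eef_rot: [3.141, 0.0, 1.451]
force: [0.0, 0.6, -0.5]
grip_width: 0.0661
grip_force: 0.0
```

Emit:
{"op": "jog_arm", "data": {
  "motion": [
    [0,0,0,0,0,0,1],
    [0,0,-0.02,0,0,0,1],
    [0,0,-0.04,0,0,0,1],
    [0,0,-0.04,0,0,0,1],
    [0,0,-0.02,0,0,0,1]
  ]
}}

```text
time_s: 18.6
ee_pos: [0.6397, -0.099, 0.1809]
eef_rot: [3.137, 0.0, 1.451]
force: [0.4, 0.4, 0.5]
grip_width: 0.094
grip_force: 0.0
```

```bash
python3 plan.py .4500 .0537 .175 1.5 7
```

```text
t 18.6 pos [ 0.6397 -0.099   0.1809] yaw 1.451 dyaw 0.049
[0.018, -0.03, 0.001] rz -0.007
[0.019, -0.029, 0.001] rz -0.007
[0.019, -0.029, 0.001] rz -0.007
[0.019, -0.029, 0.001] rz -0.007
[0.019, -0.029, 0.001] rz -0.007
[0.019, -0.029, 0.001] rz -0.007
[0.02, -0.029, 0.001] rz -0.007
```

Emit:
{"op": "jog_arm", "data": {
  "motion": [
    [0.018,-0.03,0,0,0,-0.01,1],
    [0.019,-0.029,0,0,0,-0.01,1],
    [0.019,-0.029,0,0,0,-0.01,1],
    [0.019,-0.029,0,0,0,-0.01,1],
    [0.019,-0.029,0,0,0,-0.01,1]
  ]
}}

```text
time_s: 19.1
ee_pos: [0.5018, 0.01, 0.177]
eef_rot: [3.141, -0.0, 1.501]
force: [0.7, 0.2, 1.1]
grip_width: 0.094
grip_force: 0.0
```

Emit:
{"op": "jog_arm", "data": {
  "motion": [
    [0.019,-0.029,0,0,0,0,1],
    [0.013,-0.019,0,0,0,0,1],
    [0.006,-0.009,0,0,0,0,1],
    [0,0,0,0,0,0,1],
    [0,0,0,0,0,0,1]
  ]
}}

```text
time_s: 19.6
ee_pos: [0.4495, 0.0508, 0.1771]
eef_rot: [3.141, 0.0, 1.501]
force: [0.2, 0.9, -1.5]
grip_width: 0.094
grip_force: 0.0
```

```bash
python3 plan.py .450 .0537 .06 1.5 1; python3 - <<'E'
from h import *
save("wrist","w4"); print(proj("wrist",[[.4504,.0537,.097]]))
E
```

```text
t 19.6 pos [0.4495 0.0508 0.1771] yaw 1.501 dyaw -0.001
[0.003, 0.0, 0.117] rz 0.001
[[320.26067453 234.06657962]]
```

View pics/w4.png

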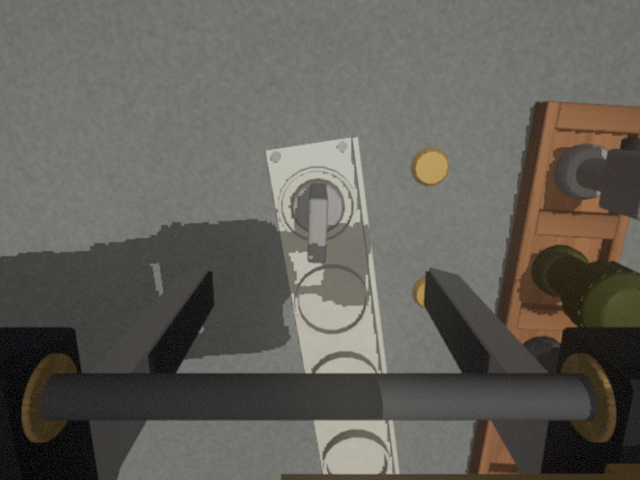

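The cap lifter bar is vertical at (317,222), so the yaw is right, and it sits a few mm further along tool x.

Emit:
{"op": "jog_arm", "data": {
  "motion": [
    [0.005,-0.001,0.03,0,0,0,1],
    [0,0,0.037,0,0,0,1],
    [0,0,0.028,0,0,0,1],
    [0,0,0.015,0,0,0,1],
    [0,0,0.007,0,0,0,0]
  ]
}}

```text
time_s: 20.15
ee_pos: [0.448, 0.0556, 0.0583]
eef_rot: [-3.139, 0.0, 1.5]
force: [-0.2, -0.6, -0.2]
grip_width: 0.0891
grip_force: 0.0
```

Emit:
{"op": "jog_arm", "data": {
  "motion": [
    [0,0,0,0,0,0,-1],
    [0,0,0,0,0,0,-1],
    [0,0,0,0,0,0,-1],
    [0,0,0,0,0,0,-1],
    [0,0,0,0,0,0,-1]
  ]
}}

```text
time_s: 20.65
ee_pos: [0.4484, 0.0562, 0.0604]
eef_rot: [3.141, -0.0, 1.501]
force: [-1.3, -0.4, -0.5]
grip_width: 0.0499
grip_force: 0.0
```

Emit:
{"op": "jog_arm", "data": {
  "motion": [
    [0,0,0,0,0,0,-1],
    [0,0,0,0,0,0,-1],
    [0,0,0,0,0,0,-1],
    [0,0,0,0,0,0,-1],
    [0,0,0,0,0,0,-1]
  ]
}}

```text
time_s: 21.15
ee_pos: [0.4481, 0.0562, 0.0599]
eef_rot: [-3.142, 0.0, 1.501]
force: [0.1, 0.1, -1.0]
grip_width: 0.0119
grip_force: 30.0
```

Emit:
{"op": "jog_arm", "data": {
  "motion": [
    [0,0,0,0,0,0,-1],
    [0,0,0,0,0,0,-1],
    [0,0,0,0,0,0,-1]
  ]
}}

```text
time_s: 21.45
ee_pos: [0.4481, 0.0562, 0.0599]
eef_rot: [-3.141, -0.0, 1.501]
force: [-0.5, -0.3, -0.7]
grip_width: 0.0119
grip_force: 30.0
```

Emit:
{"op": "jog_arm", "data": {
  "motion": [
    [0,0,-0.015,0,0,0,-1],
    [0,0,-0.035,0,0,0,-1],
    [0,0,-0.04,0,0,0,-1],
    [0,0,-0.035,0,0,0,-1],
    [0,0,-0.01,0,0,0,-1]
  ]
}}

```text
time_s: 21.95
ee_pos: [0.4492, 0.0563, 0.1983]
eef_rot: [3.136, -0.001, 1.501]
force: [-0.5, -0.9, -1.3]
grip_width: 0.0119
grip_force: 30.0
```

```bash
python3 plan.py .629 -.1817 .198 1.44 8
```

```text
t 21.95 pos [0.4492 0.0563 0.1983] yaw 1.501 dyaw -0.061
[-0.028, 0.024, 0.0] rz 0.008
[-0.028, 0.025, 0.0] rz 0.008
[-0.028, 0.025, 0.0] rz 0.008
[-0.028, 0.025, 0.0] rz 0.008
[-0.027, 0.025, 0.0] rz 0.008
[-0.027, 0.026, 0.0] rz 0.008
[-0.027, 0.026, 0.0] rz 0.008
[-0.027, 0.026, 0.0] rz 0.008
```

Emit:
{"op": "jog_arm", "data": {
  "motion": [
    [-0.028,0.024,0,0,0,0.01,-1],
    [-0.028,0.025,0,0,0,0.01,-1],
    [-0.028,0.025,0,0,0,0.01,-1],
    [-0.028,0.025,0,0,0,0.01,-1],
    [-0.027,0.025,0,0,0,0.01,-1]
  ]
}}

```text
time_s: 22.45
ee_pos: [0.5596, -0.0947, 0.1936]
eef_rot: [-3.14, -0.0, 1.45]
force: [-0.4, 1.0, -1.5]
grip_width: 0.0119
grip_force: 30.0
```

Emit:
{"op": "jog_arm", "data": {
  "motion": [
    [-0.027,0.026,0,0,0,0.01,-1],
    [-0.027,0.026,0,0,0,0,-1],
    [-0.018,0.018,0,0,0,0,-1],
    [-0.009,0.008,0.02,0,0,0,-1],
    [0,0,0.02,0,0,0,-1]
  ]
}}

```text
time_s: 22.95
ee_pos: [0.6265, -0.185, 0.1525]
eef_rot: [-3.14, -0.0, 1.439]
force: [-0.6, 0.6, -1.9]
grip_width: 0.0118
grip_force: 30.0
```

Emit:
{"op": "jog_arm", "data": {
  "motion": [
    [0,0,0.01,0,0,0,-1],
    [0,0,0,0,0,0,-1]
  ]
}}

```text
time_s: 23.15
ee_pos: [0.6255, -0.1831, 0.1426]
eef_rot: [-3.138, -0.001, 1.441]
force: [-0.1, -0.4, -1.7]
grip_width: 0.012
grip_force: 30.0
```

```bash
python3 plan.py .629 -.1817 .059 1.44 1
```

```text
t 23.15 pos [ 0.6255 -0.1831  0.1426] yaw 1.441 dyaw -0.001
[0.002, 0.003, 0.084] rz 0.001
```

Emit:
{"op": "jog_arm", "data": {
  "motion": [
    [0.001,0.002,0.03,0,0,0,-1],
    [0,0,0.02,0,0,0,-1],
    [0,0,0.012,0,0,0,-1],
    [0,0,0.005,0,0,0,-1],
    [0,0,0,0,0,0,-1]
  ]
}}

```text
time_s: 23.65
ee_pos: [0.6286, -0.1828, 0.0783]
eef_rot: [3.141, 0.0, 1.441]
force: [1.1, 0.1, -2.0]
grip_width: 0.0119
grip_force: 30.0
```

Emit:
{"op": "jog_arm", "data": {
  "motion": [
    [0,0,0,0,0,0,-1]
  ]
}}

```text
time_s: 23.75
ee_pos: [0.6289, -0.1829, 0.0792]
eef_rot: [3.14, 0.0, 1.441]
force: [0.5, -0.2, -2.2]
grip_width: 0.0121
grip_force: 30.0
```

Emit:
{"op": "jog_arm", "data": {
  "motion": [
    [0,0,0.007,0,0,0,-1],
    [0,0,0.006,0,0,0,-1],
    [0,0,0.004,0,0,0,-1],
    [0,0,0.002,0,0,0,-1],
    [0,0,0.001,0,0,0,-1]
  ]
}}

```text
time_s: 24.25
ee_pos: [0.6284, -0.1828, 0.0588]
eef_rot: [-3.141, -0.0, 1.441]
force: [-7.3, 2.7, 15.0]
grip_width: 0.0119
grip_force: 30.0
```

Emit:
{"op": "jog_arm", "data": {
  "motion": [
    [0,0,0,0,0,0,-1],
    [0,0,0,0,0,0,-1]
  ]
}}

```text
time_s: 24.45
ee_pos: [0.6285, -0.1829, 0.0588]
eef_rot: [3.141, 0.0, 1.441]
force: [-3.7, 1.3, 6.4]
grip_width: 0.0119
grip_force: 30.0
```

On the floor. Release, rise, and move back towards the robot to clear the view.

Emit:
{"op": "jog_arm", "data": {
  "motion": [
    [0,0,0,0,0,0,1],
    [0,0,0,0,0,0,1],
    [0,0,0,0,0,0,1],
    [0,0,0,0,0,0,1],
    [0,0,0,0,0,0,1]
  ]
}}

```text
time_s: 24.95
ee_pos: [0.6284, -0.1828, 0.0579]
eef_rot: [-3.142, -0.0, 1.441]
force: [-0.9, 0.1, -0.2]
grip_width: 0.0485
grip_force: 0.0
```

Emit:
{"op": "jog_arm", "data": {
  "motion": [
    [0,0,0,0,0,0,1],
    [0,0,-0.02,0,0,0,1],
    [0,0,-0.04,0,0,0,1],
    [0,0,-0.04,0,0,0,1],
    [0,0,-0.04,0,0,0,1]
  ]
}}

```text
time_s: 25.45
ee_pos: [0.6282, -0.1827, 0.1996]
eef_rot: [-3.141, -0.0, 1.441]
force: [0.4, -0.4, -0.7]
grip_width: 0.0883
grip_force: 0.0
```

Emit:
{"op": "jog_arm", "data": {
  "motion": [
    [-0.02,-0.03,0,0,0,0,1],
    [-0.03,-0.04,0,0,0,0,1],
    [-0.03,-0.04,0,0,0,0,1],
    [-0.03,-0.04,0,0,0,0,1],
    [-0.03,-0.04,0,0,0,0,1]
  ]
}}

```text
time_s: 25.95
ee_pos: [0.42, -0.2975, 0.1981]
eef_rot: [3.141, 0.0, 1.441]
force: [-0.9, -0.8, 0.0]
grip_width: 0.0939
grip_force: 0.0
```

Emit:
{"op": "jog_arm", "data": {
  "motion": [
    [-0.03,-0.03,0,0,0,0,1],
    [-0.02,-0.02,0,0,0,0,1],
    [0,0,0,0,0,0,1],
    [0,0,0,0,0,0,1]
  ]
}}

```text
time_s: 26.35
ee_pos: [0.3657, -0.3403, 0.1981]
eef_rot: [3.141, 0.0, 1.44]
force: [1.0, 1.2, -0.4]
grip_width: 0.0938
grip_force: 0.0
```

```bash
python3 - <<'E'
from h import *
save("scene","s2"); save("top","t2"); o=ctrl.get_obs(); print(o["time_s"],o["ee_pos"])
E
```

```text
26.45 [ 0.36641042 -0.33967755  0.19795675]
```

View pics/s2.png

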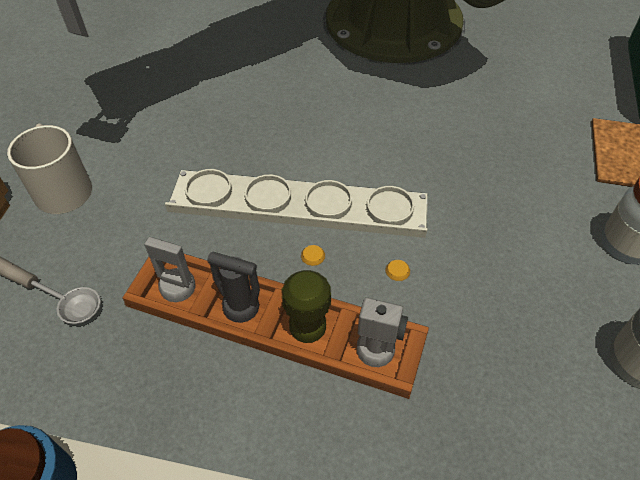

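View pics/t2.png

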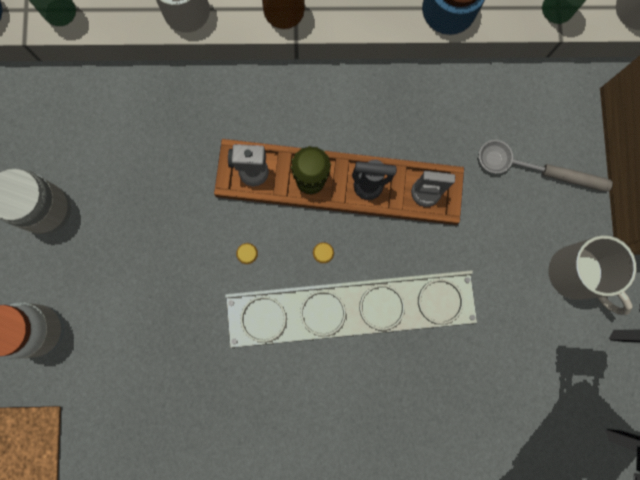

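Both views show all four heads upright in their pockets. In the top view, from left to right, they are can (248,160), jar (311,168), corkscrew (373,175) and cap lifter (434,185), which is the reverse order asked for. The rail is empty and the arm is clear.

```bash
python3 -c "
from station import ctrl
print(ctrl.hand_in())"
```

```text
the job is handed in; nothing more can be done
None
```

All four opener heads stand upright in the oak rack in reverse order (left to right: can, jar, corkscrew, cap lifter), released and at rest, and the job was handed in at about 26.5 s; the verdict was not shown.

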